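# Bolt the large medicine chest

### The arm

A 7-joint arm with a two-finger parallel gripper is mounted at the origin on the work surface. World frame = base frame: x ahead of the robot, y to its left, z up, the work surface at z = 0. Lengths are in m, angles in rad, forces in N, time in s.
With the tool pointing down it reaches from about 0.425 to 0.95 m from the base axis. Payload 4.7 kg.
Tool frame: the origin (TCP) lies midway between the tips of the shut fingers; the grasp point (between the pads) lies arm.grip_depth behind it (arm.grip_depth is the distance from the TCP to the grasp point, in m); z points along the fingers, y is the line along which they close (so a half turn about z gives the same grasp; the last joint's range is limited). The gripper opens to 85 mm and grips with 20 to 120 N. Pads are 22 mm wide; open, the fingers measure 114 mm over their backs; the gripper's body (76 mm by 85 mm) begins 54 mm behind the grasp point. The pads swing forward as they close: fully open they stand 13 mm farther back than shut.
Start: joints at [1.273, 0.469, -0.049, 1.532, 0.024, 1.141, -0.082], TCP at [0.179, -0.651, 0.231] pointing down, gripper open.
Joint ranges: [-2.59, 2.59], [-0.33, 1.99], [-1.39, 1.29], [0.1, 2.45], [-1.04, 4.18], [0.21, 1.99], [-2.66, 2.66]. Speed limits (rad/s): [2.57, 2.57, 3.14, 3.14, 3.14, 3.14, 3.14].

### API

Orientations are given as a unit quaternion [w, x, y, z].
In Python, from bench import arm gives the robot as it stands.
- The arm moves only by the shell command python3 -m inch 'ROWS' [FORCE]. ROWS is text: rows parted by semicolons, each of 7 numbers parted by spaces: the opening, from 0 (shut) to 1 (fully open), then the shift along the tool's x, y, z scaled (see below), then the turn, a rotation vector about the tool's x, y, z scaled (see below). In form: claw x y z rx ry rz; .... A call has 1 to 8 rows; each row shifts and turns the commanded pose from where the row before left it, along the tool's axes as they then stand; what a row does not reach is not made up. The controller multiplies each number of a shift by 0.3 m and each number of a turn by 90 degrees. A row lasts 1/10 s, in which the tool goes at most 50 mm and 8.59 degrees, less where a joint would pass 70% of its speed; a pose out of reach is approached as far as the arm can. A call with a number of a shift or a turn outside -1 to 1 is refused whole. A call with a gripper value outside its range is refused whole. The fingers move at their own pace and stop on an object; FORCE is the grip in N (left out, the last holds). Time passes only in rows, so rows that do not move let the fingers close. It gives the time, the measured TCP pose, the force, the opening and the grip force at its end, in the units of the state.
- arm.sense(): the state, without advancing time (a new reading comes with each control period).
- arm.snapshot(name): name is "scene" or "top" or "wrist"; returns a dict with "img" (400x640x3 uint8, red, green, blue), "z_map" (400x640 float32, m along the optical axis (not along the pixel's ray), 0 where there is no reading), "vfov" (degrees; the focal length in pixels is half the picture's height over the tangent of half this angle, whatever the lens; pixels are square), "cx", "cy" (the principal point, pixels), "pose" (4x4, takes a point from camera to world coordinates); the wrist camera has in their place "T_tool_cam" (4x4, takes a point from camera to tool coordinates, whose origin is the TCP and whose axes are the flange's). Camera axes: x right, y down, z forward; pixel columns grow to the right and rows downward; lengths in m; the calibration is good to about 2 mm. The wrist camera is an equidistant fisheye: a pixel r from the principal point sees the ray r / f radians off the axis. A picture is of the moment at which its call begins: read the wrist's pose just before it.
- arm.finish_job(): hands the job in; it is judged then, once.
Trained networks look in a picture, given as the dict that the camera call returned (one of the last four; its "shot" number tells which), for a name from the list of things; names that differ only in an ending like _2 or _b are one class to them, and where a whole thing is asked for, a point or a joint stands for the part that bears it (a point fixed in the world has none). Each returns a list of dicts, best first, with "p" (0 to 1); they miss things now and then, are a little off and sometimes report something else, mostly with a low value. They report only what shows in the picture. A call takes as long as a camera call.
- arm.trace(picture, target): "mask" (400x640 bool, what is visible of it) and "rect" ([centre column, centre row, width, height] in pixels, round what is visible of it).
- arm.tip_of(picture, target): "point" ([row, column] in pixels: a listed point, or the origin of a listed thing).
The state is a dict: "clock": time; "joint_positions": joint angles; "qvel": joint speeds; "joint_torque": joint torques, N m; "tool_pos": TCP position; "orientation": TCP orientation; "ft_force": force on the tool from outside, world axes, zero at the start; "wrist_torque": the same for the moment, N m; "opening": opening from 0.0 (shut) to 1.0 (fully open); "finger_force": force on a finger pad.
Only numpy, scipy, OpenCV 4.12 (cv2) and the standard library are available. Lean on these libraries where they do the work, as an engineer would, in place of code of your own. Each camera call takes 0.05 s, during which the arm holds its last target. There are 200 camera calls.

### The job

Lock the larger of the two steel medicine chests on the dispensing counter: lift its barrel bolt's handle up out of the notch it lies in, slide the bolt across into the keeper, and let the handle down so that it lies fully home in the other notch. Leave the bolt of the smaller chest alone.

Things in the scene. Friction and masses are not known exactly. Their poses are not given: they have to be found in the camera images.
- large_chest: Larger grey steel chest with a white lid, 200 x 260 x 110 mm (x, y, z), fixed; origin centre of underside, z up, turned up to 30 deg. On its lid a 14 mm bolt rod lies along y at x = 25, z = 140 mm. A comb plate in front of it (x = 2 to 8, top z = 145 mm) has two 28 mm notches centred at y = -65 (bolt drawn, now) and y = -5 (bolt shot into the keeper); the tooth between them must be cleared.
- large_knob (a point): Centre of the 22 mm steel ball on the large bolt's 8 mm handle bar, 55 mm from the rod's axis. Handle down: level, ball at chest x = -30, z = 140 mm (30 mm over the lid), y within 8 mm of -65 at first. The handle turns about the rod, rising towards chest +x, up to 80 deg; 30 deg clears the tooth. Let go, it falls (70 g). It slides with the rod along y (about 1 N), stops at y = -75 and +5.
- large_home (a point): Fixed point on the large chest where the ball's centre lies when the bolt is shot and the handle is fully home in the second notch: chest x = -30, y = -5, z = 140 mm; axes as the chest's. Fully down, the ball may lie up to 10 mm either side along y.
- small_knob (a point): Centre of the 16 mm ball on the like but smaller bolt of the smaller chest (150 x 190 x 80 mm, with a small jar standing on it), also drawn. To be left as it is.

How it is judged:
On the way, in this order (a step that is already met when the one before it is completed fails the run):
1. the handle of the large chest's bolt has been lifted out of its first notch (z of large_knob in the frame of large_chest above 0.162 m and y of large_knob in the frame of large_chest below -0.04 m), for 0.1 s.
2. the bolt has been slid across to the other notch with its handle up (z of large_knob in the frame of large_chest above 0.155 m and y of large_knob in the frame of large_chest above -0.02 m), for 0.05 s.
At the end, for the whole second after the job is handed in: The large chest's bolt is shot: its handle lies down in the notch nearer the keeper (ball centre less than 10 mm above its level position, i.e. below chest z = 150 mm, and at chest y above -22 mm); the small chest's ball is within 20 mm of where it started (z of large_knob in the frame of large_chest below 0.15 m and y of large_knob in the frame of large_chest above -0.022 m and distance of small_knob from where it was at the start of the episode below 0.02 m); the robot touches nothing.
It fails at once if the small chest's bolt handle was lifted or slid by more than 20 mm (distance of small_knob from where it was at the start of the episode above 0.02 m).
It also fails if it takes over 40 s, if anything falls off the work surface, if the arm or the gripper's body presses on something with over 40 N, if the wrist force passes 120 N, or if a joint passes its speed limit or range.

## Working session

There is one attempt and no reset: what is moved stays moved. The work goes in short steps, Python scripts to look and compute and a shell command to move; the robot and the scene stay as the last step left them, time stands still between calls to the robot, and variables do not carry over. Pictures are saved under pics/ and viewed, at most 10 in all, crops included, and the job is handed in when it is done.

```bash
mkdir -p pics; cat > h.py <<'E'
import numpy as np,cv2
from bench import arm
from scipy.spatial.transform import Rotation as R
def ray(p,c,r):
    f=200/np.tan(np.radians(p["vfov"])/2); return np.array([(c-p["cx"])/f,(r-p["cy"])/f,1.])
def world(p,c,r,z=None):
    z=p["z_map"][int(r),int(c)] if z is None else z
    T=p["pose"]; return T[:3,:3]@(ray(p,c,r)*z)+T[:3,3]
def cloud(p):
    v,u=np.mgrid[:400,:640]; f=200/np.tan(np.radians(p["vfov"])/2)
    z=p["z_map"]; P=np.stack([(u-p["cx"])/f*z,(v-p["cy"])/f*z,z],-1)
    return P@p["pose"][:3,:3].T+p["pose"][:3,3]
E
python3 - <<'E'
from h import *
np.set_printoptions(precision=4,suppress=True)
s=arm.sense();print(s["tool_pos"],s["orientation"],arm.grip_depth)
for n in("top","scene"):
    p=arm.snapshot(n);cv2.imwrite(f"pics/{n}.png",p["img"][...,::-1])
    C=cloud(p)
    for t in("large_chest","large_knob","small_knob","large_home"):
        for d in arm.tip_of(p,t)[:2]:
            r,c=d["point"];print(n,t,d["p"],r,c,world(p,c,r))
    for d in arm.trace(p,"large_chest")[:1]:
        m=d["mask"]&(p["z_map"]>0);Q=C[m]
        l=Q[abs(Q[:,2]-.11)<.006]
        print(n,d["rect"],d["p"],len(l))
        b=cv2.minAreaRect((l[:,:2]*1000).astype(np.float32));print(b)
E
```

```text
[ 0.1791 -0.6502  0.2303] [-0.001   0.991   0.134  -0.0002] 0.0187
top large_chest 0.78 209.7 392.1 [ 0.4747 -0.2267  0.1087]
top large_knob 0.47 214.9 432.1 [ 0.4576 -0.3163  0.1491]
top small_knob 0.48 187.5 224.7 [0.5409 0.1918 0.1119]
top large_home 0.79 216.0 404.0 [ 0.4582 -0.2557  0.109 ]
top [397.4, 206.6, 114.4, 93.4] 0.58 6495
((484.6771545410156, -242.63490295410156), (211.5543212890625, 259.2237243652344), 4.785541534423828)
scene large_chest 0.86 211.5 245.0 [ 0.5858 -0.2093  0.1152]
scene large_knob 0.56 166.8 212.3 [ 0.4655 -0.3102  0.1358]
scene small_knob 0.43 213.5 423.6 [0.549  0.2001 0.1069]
scene large_home 0.69 163.6 234.1 [ 0.4193 -0.2694  0.1082]
scene [238.3, 196.5, 115.0, 88.2] 0.61 4077
((482.8971252441406, -241.78622436523438), (217.2578125, 259.224609375), 5.083805084228516)
```

```bash
python3 - <<'E'
import cv2,numpy as np
a=cv2.imread("pics/top.png")[130:280,310:510];b=cv2.imread("pics/scene.png")[120:270,150:350]
cv2.imwrite("pics/c.png",np.hstack([cv2.resize(x,None,fx=2,fy=2,interpolation=2) for x in(a,b)]))
cv2.imwrite("pics/c0.png",cv2.imread("pics/top.png"))
E
```

```text
(no output)
```

View pics/c.png

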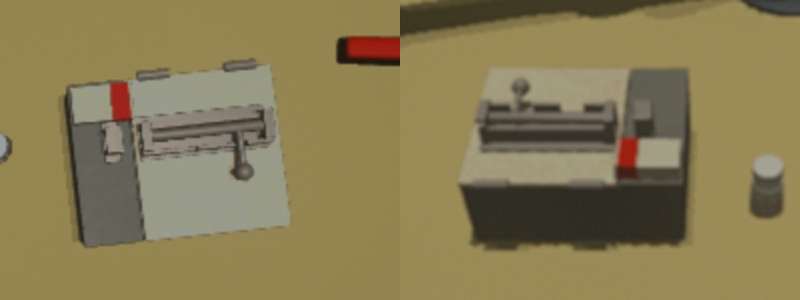

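View pics/scene.png

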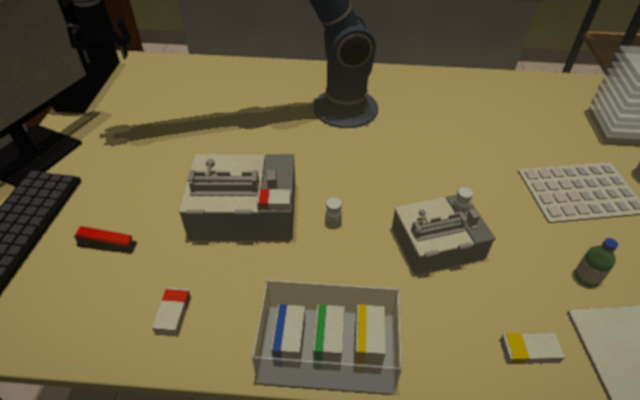

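The larger chest is the left one in the scene image (ball at about (211,163); (431,216) in the top view). It is yawed about +5°, the ball is on the robot side at about (0.456, -0.314, 0.14), and the keeper lies towards +y. I'll grip the ball along chest y so that it can pivot between the pads.

```bash
python3 -m inch '0.6 .13 -.09 -.01 0 0 0;0.6 .13 -.09 -.01 0 0 0;0.6 .13 -.09 -.01 0 0 0;0.6 .13 -.09 -.01 0 0 0;0.6 .13 -.09 -.01 0 0 0;0.6 .13 -.09 -.01 0 0 0;0.6 .13 -.09 -.01 0 0 0;0.6 .13 -.09 -.01 0 0 0'
python3 -m inch '0.6 .1 -.08 0 0 0 0;0.6 .05 -.03 0 0 0 0;0.6 0 0 0 0 0 .06;0.6 0 0 0 0 0 .057;0.6 0 0 0 0 0 0;0.6 0 0 0 0 0 0'
cat >> h.py <<'E'
def look(name=None):
    s=arm.sense();p=arm.snapshot("wrist")
    q=s["orientation"];A=R.from_quat([q[1],q[2],q[3],q[0]]).as_matrix()
    T=np.eye(4);T[:3,:3]=A;T[:3,3]=s["tool_pos"];p["pose"]=T@p["T_tool_cam"]
    f=200/np.tan(np.radians(p["vfov"])/2)
    v,u=np.mgrid[:400,:640];dx,dy=u-p["cx"],v-p["cy"];r=np.hypot(dx,dy)+1e-9;k=np.tan(np.minimum(r/f,1.4))/r
    z=p["z_map"];P=np.stack([dx*k*z,dy*k*z,z],-1)@p["pose"][:3,:3].T+p["pose"][:3,3]
    if name: cv2.imwrite(f"pics/{name}.png",p["img"][...,::-1])
    return s,p,P
E
python3 - <<'E'
from h import *
np.set_printoptions(precision=4,suppress=True)
s,p,P=look("w1");print(s["tool_pos"],s["orientation"],s["opening"])
for t in("large_knob","large_chest","large_home"):
    for d in arm.tip_of(p,t)[:2]:
        r,c=d["point"];print(t,d["p"],r,c,P[int(r),int(c)])
ok=p["z_map"]>0
Q=P[ok&(abs(P[...,2]-.11)<.006)];print(cv2.minAreaRect((Q[:,:2]*1000).astype(np.float32)))
B=P[ok&(P[...,2]>.133)&(P[...,2]<.156)&(np.hypot(P[...,0]-.456,P[...,1]+.314)<.022)]
A=np.c_[2*B,np.ones(len(B))];x=np.linalg.lstsq(A,(B**2).sum(1),rcond=None)[0]
print("ball",len(B),x[:3],np.sqrt(x[3]+x[:3]@x[:3]),B[:,2].max())
E
```

```text
clock: 1.4
tool_pos: [0.4237, -0.3581, 0.2559]
orientation: [0.0, 0.991, 0.134, 0.0]
ft_force: [1.8, -0.2, -0.1]
opening: 0.595
finger_force: 0.0
clock: 2.0
tool_pos: [0.4573, -0.316, 0.2554]
orientation: [0.0, 0.999, 0.043, 0.0]
ft_force: [-0.3, -0.2, 0.1]
opening: 0.603
finger_force: 0.0
[ 0.4573 -0.316   0.2554] [0.0001 0.9991 0.0433 0.0001] 0.6026151135054637
large_knob 0.8 196.4 320.2 [ 0.4609 -0.3183  0.1507]
large_chest 0.78 147.2 262.1 [ 0.4936 -0.2618  0.1138]
large_home 0.77 194.8 243.6 [ 0.446  -0.2445  0.1098]
((461.90728759765625, -503.9075927734375), (804.6080932617188, 245.70431518554688), 85.15935516357422)
ball 598 [ 0.4606 -0.3178  0.1398] 0.011562569346457273 0.15249569880825475
```

View pics/w1.png

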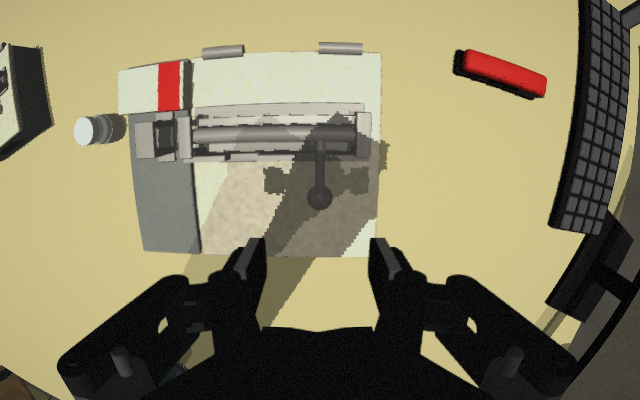

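The ball is at (320,196) and fits at (0.4605, -0.318, 0.140), with its bar running straight up the picture, so the tool's yaw is right. Next I descend and grip.

```bash
python3 -m inch '0.6 .01 .008 .1 0 0 0;0.6 0 0 .15 0 0 0;0.6 0 0 .12 0 0 0;0.6 0 0 .08 0 0 0;0.6 0 0 0 0 0 0;0.6 0 0 0 0 0 0' 40
python3 -m inch '0 0 0 0 0 0 0;0 0 0 0 0 0 0;0 0 0 0 0 0 0;0 0 0 0 0 0 0;0 0 0 0 0 0 0;0 0 0 0 0 0 0' 40
```

```text
clock: 2.8
tool_pos: [0.4609, -0.3183, 0.1208]
orientation: [0.0, 0.999, 0.043, 0.0]
ft_force: [0.7, -0.7, 0.8]
opening: 0.597
finger_force: 0.0
clock: 3.4
tool_pos: [0.4616, -0.3186, 0.122]
orientation: [0.001, 0.999, 0.043, 0.001]
ft_force: [-0.3, 0.2, 7.0]
opening: 0.226
finger_force: 39.0
```

```bash
python3 -m inch '0 .003 0 -.032 0 0 0;0 .008 0 -.031 0 0 0;0 .014 0 -.029 0 0 0;0 .018 0 -.026 0 0 0;0 0 0 0 0 0 0;0 0 0 0 0 0 0;0 0 0 0 0 0 0'
python3 - <<'E'
from h import *
np.set_printoptions(precision=4,suppress=True)
s,p,P=look("w2");print(s["tool_pos"],s["opening"])
p=arm.snapshot("scene");im=p["img"][120:270,150:350,::-1];cv2.imwrite("pics/s2.png",cv2.resize(im,None,fx=3,fy=3))
E
```

```text
clock: 4.1
tool_pos: [0.4725, -0.317, 0.1554]
orientation: [-0.0, 0.999, 0.042, -0.001]
ft_force: [-3.0, 0.7, -0.3]
opening: 0.228
finger_force: 39.2
[ 0.4725 -0.317   0.1554] 0.22833128464048388
```

View pics/w2.png

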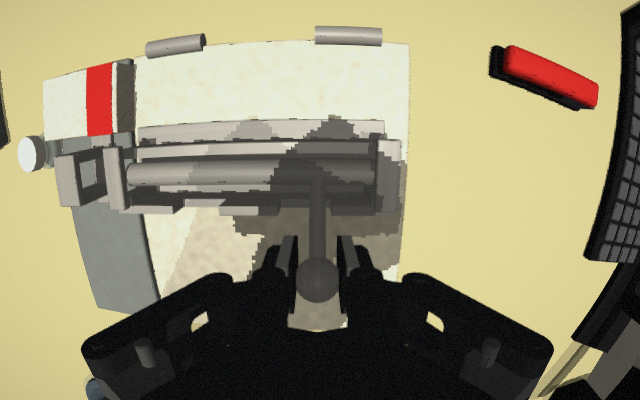

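The ball is held at (317,280), about 35 mm up. Now I slide it about 66 mm along chest +y, which is tool -y.

```bash
python3 -m inch '0 0 -.03 0 0 0 0;0 0 -.05 0 0 0 0;0 0 -.05 0 0 0 0;0 0 -.05 0 0 0 0;0 0 -.04 0 0 0 0;0 0 0 0 0 0 0;0 0 0 0 0 0 0'
python3 - <<'E'
from h import *
np.set_printoptions(precision=4,suppress=True)
s,p,P=look("w3");print(s["tool_pos"])
c0=np.array([.484,-.243]);y=.087
ex=np.array([np.cos(y),np.sin(y)]);ey=np.array([-np.sin(y),np.cos(y)])
D=P[...,:2]-c0;X=D@ex;Y=D@ey;Z=P[...,2];ok=p["z_map"]>0
# tool grasp in chest frame
print("tool",(s["tool_pos"][:2]-c0)@ex,(s["tool_pos"][:2]-c0)@ey)
l=ok&(abs(Z-.11)<.005)&(abs(Y)<.16)&(abs(X)<.13);print("lid x,y",np.percentile(X[l],[.5,99.5]),np.percentile(Y[l],[.5,99.5]))
m=ok&(abs(Z-.145)<.005)&(abs(X-.003)<.012)
h,e=np.histogram(Y[m],np.arange(-.13,.07,.004));print(np.c_[e[:-1],h].T[:, :])
E
```

```text
clock: 4.9
tool_pos: [0.467, -0.2481, 0.1556]
orientation: [-0.001, 0.999, 0.044, -0.001]
ft_force: [-3.8, 0.0, 1.8]
opening: 0.23
finger_force: 39.4
[ 0.467  -0.2481  0.1556]
tool -0.017419939852619516 -0.0036282173026646117
lid x,y [-0.0999  0.1041] [-0.1277  0.1263]
[[ -0.13   -0.126  -0.122  -0.118  -0.114  -0.11   -0.106  -0.102  -0.098
   -0.094  -0.09   -0.086  -0.082  -0.078  -0.074  -0.07   -0.066  -0.062
   -0.058  -0.054  -0.05   -0.046  -0.042  -0.038  -0.034  -0.03   -0.026
   -0.022  -0.018  -0.014  -0.01   -0.006  -0.002   0.002   0.006   0.01
    0.014   0.018   0.022   0.026   0.03    0.034   0.038   0.042   0.046
    0.05    0.054   0.058   0.062]
 [  0.      0.      0.      0.     15.     22.     53.    146.     69.
   60.     70.     64.     60.      0.      0.      0.      0.      0.
    0.     42.     77.     84.     84.     87.     86.     87.     84.
   56.      3.      1.     27.     12.     29.      0.     47.     90.
   88.     93.     89.     86.     90.    110.     28.     27.      6.
    0.      0.      0.      0.   ]]
```

View pics/w3.png

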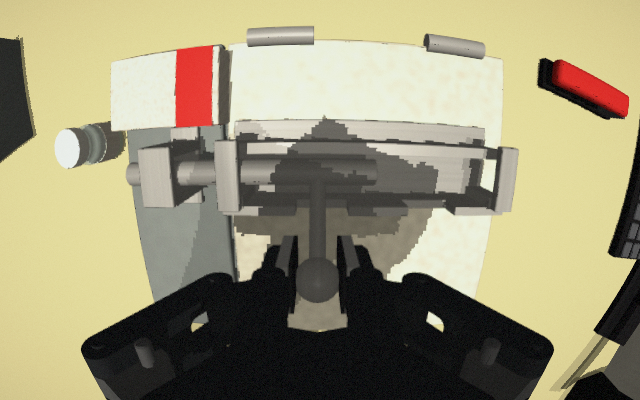

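The bolt is through the keeper (rod end at (130,172)). The bar is at y≈-5 mm, and the second notch spans -20 to +8 mm, so it is well centred. I'll lower it along the reversed arc.

```bash
python3 -m inch '0 -.018 0 .026 0 0 0;0 -.014 0 .029 0 0 0;0 -.008 0 .031 0 0 0;0 -.003 0 .028 0 0 0;0 0 0 0 0 0 0;0 0 0 0 0 0 0'
python3 -m inch '0.6 0 0 0 0 0 0;0.6 0 0 0 0 0 0;0.6 0 0 0 0 0 0;0.6 0 0 0 0 0 0;0.6 0 0 0 0 0 0'
```

```text
clock: 5.55
tool_pos: [0.4571, -0.2522, 0.1217]
orientation: [0.001, 0.999, 0.043, 0.002]
ft_force: [3.4, 0.7, 0.8]
opening: 0.227
finger_force: 42.0
clock: 6.05
tool_pos: [0.4547, -0.2523, 0.1214]
orientation: [-0.0, 0.999, 0.042, -0.0]
ft_force: [0.1, 0.3, 0.6]
opening: 0.6
finger_force: 0.0
```

```bash
python3 -m inch '0.6 0 0 -.08 0 0 0;0.6 0 0 -.15 0 0 0;0.6 0 0 -.15 0 0 0;0.6 0 0 -.1 0 0 0;0.6 0 0 0 0 0 0;0.6 0 0 0 0 0 0'
python3 - <<'E'
from h import *
np.set_printoptions(precision=4,suppress=True)
s,p,P=look("w4");print(s["tool_pos"],s["ft_force"])
for d in arm.tip_of(p,"large_knob")[:1]:
    r,c=d["point"];print(d["p"],r,c,P[int(r),int(c)]);b=P[int(r),int(c)][:2]
B=P[(p["z_map"]>0)&(P[...,2]>.133)&(P[...,2]<.165)&(np.hypot(P[...,0]-b[0],P[...,1]-b[1])<.018)]
A=np.c_[2*B,np.ones(len(B))];x=np.linalg.lstsq(A,(B**2).sum(1),rcond=None)[0]
c0=np.array([.482,-.2435]);y=.087;d=x[:2]-c0
print("ball",x[:3],np.sqrt(x[3]+x[:3]@x[:3]),"chest xy",d@[np.cos(y),np.sin(y)],d@[-np.sin(y),np.cos(y)])
E
```

```text
clock: 6.65
tool_pos: [0.4548, -0.2523, 0.2658]
orientation: [0.0, 0.999, 0.042, 0.0]
ft_force: [-0.7, 0.5, -1.3]
opening: 0.6
finger_force: 0.0
[ 0.4548 -0.2523  0.2658] [-0.6645  0.505  -1.2588]
0.81 193.6 318.5 [ 0.458  -0.2531  0.1493]
ball [ 0.4569 -0.2521  0.1404] 0.011668282865395523 chest xy -0.025706764652593358 -0.0064346255074756225
```

View pics/w4.png

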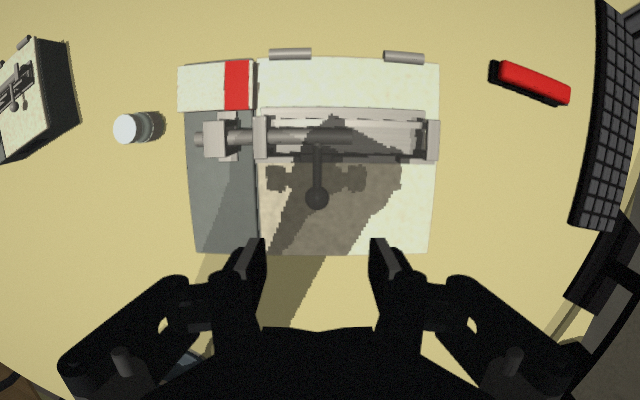

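The ball at (317,198) is level at z = 0.140 and chest y ≈ -6 mm. The rod is in the keeper, the gripper is clear and the small chest is untouched.

```bash
python3 -c "
from bench import arm
print(arm.finish_job())"
```

```text
the job is handed in; nothing more can be done
None
```

The large chest's bolt is shot into the keeper with its handle lying level in the second notch (ball at chest y ≈ -6 mm), the small chest's bolt was left alone, and the job is handed in; no verdict came back.

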